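Plug in the fuse cap and latch the spring tray

TASK

Plug the fuse cap upright, head up, into the round socket of the fuse unit's spring tray until its head rests on the tray, and let go of it. Then push the tray in gently by its front plate, only until the push-push latch has caught, and let go: the tray must stay in by itself. Leave the speaker cube, mug, phone plug and heatsink where they are.

Things in the scene. Friction and masses are not known exactly. Their poses are not given: they have to be found in the camera images.
- bay: Fuse unit: grey steel housing fixed to the desk, 140 deep (x) x 150 wide (y) x 80 mm high, origin at the centre of its underside. Its x axis points from front to back, the way the tray is pushed in; z is up. The front slot is 108 mm wide and open from 8 to 64 mm above the desk, so the tray goes in only if the cap is fully down.
- tray (a joint): How far the tray is in, m, along the housing's +x; 0 = fully out (start); spring 2.5 N there, 5 N home. It latches somewhere between 0.032 and 0.052, differing unseen from start to start: press until a rubber buffer is felt (4 N/mm more) and on to about 12 N in all, then let go; it springs back 4 to 6 mm and stays. Too short: it comes fully out. The same press again frees it. Over 18 N is harm.
- tray_face (a point): Centre of the outer face of the tray's flat aluminium front plate (98 wide, 34 high, 6 mm thick, from 6 to 40 mm above the desk); the point is 23 mm above the desk. It looks to the housing's -x and moves with the tray: out, it stands 70 mm in front of the housing; latched, 18 to 38 mm.
- tray_socket (a point): Centre of the mouth of the round hole in the tray's level deck, 34 mm above the desk; moves with the tray. Hole 19 mm in diameter, 20 mm deep, vertical, 30 mm behind the front plate's face, 20 mm to the housing's -y side of the middle; with the tray out, 40 mm in front of the housing. Axes as the housing's.
- cap_mid (a point): Fuse cap, loose, upright on the desk: brass shank 16 mm in diameter, 18 mm long, below; ribbed plastic head 24 mm in diameter, 24 mm high, above; about 30 g. The point is on its axis half-way up, 21 mm above the shank's end and 3 mm above the head's underside. Plugged in, the head rests on the deck, so the point is 3 mm above the socket's mouth.
- plug_mid (a point): Chrome phone plug lying on the desk, 66 mm long, 18 mm thick; a bystander. Point near its middle.
- heatsink_mid (a point): Finned aluminium heatsink, 50 x 40 x 26 mm; a bystander. Point at its centre.
- speaker_mid (a point): Cream plastic speaker cube, 90 mm; a bystander. Point at its centre.
- mug_mid (a point): White mug, 80 mm across, 90 mm high; a bystander. Point at its centre.
Things that resemble listed ones, but are neither listed nor needed, are in the scene too. There is more than one size of the part that bears cap_mid; the job needs the smaller.

How it is judged:
On the way, in this order (a step that is already met when the one before it is completed fails the run):
1. the cap stands fully down in the socket and has been let go, with the tray still out (horizontal distance between cap_mid and tray_socket below 0.004 m and z of cap_mid in the frame of tray_socket below 0.006 m and angle between cap_mid's own z axis and vertical below 0.12 rad and contact force between the fingers and cap below 0.1 N and value of joint tray below 0.02 m), for 0.2 s.
2. the tray has been pushed in (value of joint tray above 0.03 m), for 0.1 s.
At the end, for the whole second after the job is handed in: the tray, let go, stays latched at rest (pushed in more than 28 mm), with the cap upright in the socket: within 4 mm of its centre, its head down on the deck to within 3 mm (value of joint tray above 0.028 m and velocity of joint tray between -0.005 and 0.005 m/s and horizontal distance between cap_mid and tray_socket below 0.004 m and z of cap_mid in the frame of tray_socket below 0.006 m and angle between cap_mid's own z axis and vertical below 0.12 rad); the robot touches nothing.
It fails at once if more than 18 N on the tray (contact force between any of the fingers, the arm and tray above 18 N).
It fails at once if a bystander (speaker cube, mug, phone plug, heatsink) moved more than 30 mm (distance of any of plug_mid, heatsink_mid, speaker_mid, mug_mid from where it was at the start of the episode above 0.03 m).
It also fails if it takes over 59 s, if anything falls off the work surface, if the arm or the gripper's body presses on something with over 40 N, if the wrist force passes 120 N, or if a joint passes its speed limit or range.

ROBOT

A 7-joint arm with a two-finger parallel gripper is mounted at the origin on the work surface. World frame = base frame: x ahead of the robot, y to its left, z up, the work surface at z = 0. Lengths are in m, angles in rad, forces in N, time in s.
With the tool pointing down it reaches from about 0.35 to 0.9 m from the base axis. Payload 7.2 kg.
Tool frame: the origin (TCP) lies between the finger pads; the fingertips stand 25 mm ahead of it and the grasp point (between the pads) lies 6 mm ahead of it; x points along the fingers, z is the direction in which the jaws open and shut, and the axes are right-handed (so a half turn about x gives the same grasp; the last joint's range is limited). The gripper opens to 85 mm and grips with 20 to 120 N. Pads are 22 mm wide; open, the fingers measure 114 mm over their backs; the gripper's body (76 mm by 85 mm) begins 54 mm behind the grasp point. The pads swing forward as they close: fully open they stand 13 mm farther back than shut.
Start: joints at [-1.235, 0.411, -0.013, 1.596, 0.006, 1.134, -0.082], TCP at [0.246, 0.575, 0.256] pointing down, gripper open.
Joint ranges: [-2.95, 2.95], [-0.29, 1.99], [-1.47, 1.44], [0.14, 2.54], [-1.03, 4.17], [0.13, 1.85], [-2.86, 2.86]. Speed limits (rad/s): [2.39, 2.39, 3.01, 3.01, 3.14, 3.14, 3.14].

INTERFACE

Orientations are given as a 3x3 rotation matrix whose columns are the frame's x, y, z axes.
In Python, from station import observe, imaging, r gives the robot as it stands. The module is installed in compiled form; this text tells all that it offers.
- The arm moves only by the tool jog_arm, never from a script. Its argument "steps" is text: rows parted by semicolons, each of 7 numbers parted by spaces: the finger opening in m, from 0 to 0.0854, then the shift along the world's x, y, z in m, then the turn, a rotation vector about the world's x, y, z in degrees. In form: gripper tx ty tz ax ay az; .... A call has 1 to 10 rows; each row shifts and turns the pose as measured when the row begins; what a row does not reach is not made up. A row lasts 1/8 s, in which the tool goes at most 62.5 mm and 10.7 degrees, less where a joint would pass 70% of its speed; a pose out of reach is approached as far as the arm can. A call with a gripper value outside its range is refused whole. The fingers move at their own pace and stop on an object; "newtons" is the grip in N (left out, the last holds). Time passes only in rows, so rows that do not move let the fingers close. It gives the time, the measured TCP pose, the force and the opening at its end, in the units of the state.
- observe(): the state, without advancing time (a new reading comes with each control period).
- imaging.camera(name): name is "side" or "top"; returns the picture (400x640x3 uint8, red, green, blue); there is no depth.
- imaging.camera_model(name): a dict with "K" (3x3 intrinsics, pixels), "extrinsics" (4x4, takes a point from world to camera coordinates). Camera axes: x right, y up, looking along -z (the intrinsics and any distortion apply to the point x, -y, -z); pixel columns grow to the right and rows downward; lengths in m; the calibration is good to about 2 mm. A picture is of the moment at which its call begins. camera_model takes no time and is no camera call.
- r.hand_in(): hands the job in, once; it reports no verdict.
The state is a dict: "clock": time; "q": joint angles; "qd": joint speeds; "joint_efforts": joint torques, N m; "position": TCP position; "orientation": TCP orientation; "wrist_force": force on the tool from outside, world axes, zero at the start; "torque": the same for the moment, N m; "grip_width": finger opening in m.
Only numpy, scipy, OpenCV 4.12 (cv2) and the standard library are available. Lean on these libraries where they do the work, as an engineer would, in place of code of your own. Each camera call takes 0.05 s, during which the arm holds its last target. There are 200 camera calls.

## Working session

There is one attempt and no reset: what is moved stays moved. The work goes in short steps, Python scripts to look and compute and a tool call to move; the robot and the scene stay as the last step left them, time stands still between calls to the robot, and variables do not carry over. Pictures are saved under pics/ and viewed, about 8 in all and at most 12, crops included, and the job is handed in when it is done.

Besides the shell and the picture viewer there is one more tool, called after "Emit:" as name(argument=value, ...) on one line, values as JSON. jog_arm: Moves the arm, as the interface text tells. Its arguments: {"type":"object","properties":{"steps":{"type":"string"},"newtons":{"type":"number"}},"required":["steps"]}

```bash
mkdir -p pics; cat > h.py <<'E'
import numpy as np,cv2
from station import observe,imaging,r
def snap(n,f,crop=None,s=1):
    im=imaging.camera(n)
    if crop: a,b,c,d=crop; im=im[b:d,a:c]
    im=cv2.resize(im,None,fx=s,fy=s,interpolation=cv2.INTER_CUBIC)
    cv2.imwrite('pics/'+f,im[:,:,::-1])
def unproj(n,u,v,z):
    m=imaging.camera_model(n);K=m['K'];E=np.array(m['extrinsics'])
    d=np.linalg.inv(K)@[u,v,1]; d=np.array([d[0],-d[1],-d[2]])
    o=-E[:3,:3].T@E[:3,3]; d=E[:3,:3].T@d
    return o+d*(z-o[2])/d[2]
def proj(n,p):
    m=imaging.camera_model(n);E=np.array(m['extrinsics'])
    c=E[:3,:3]@p+E[:3,3]; q=m['K']@np.array([c[0],-c[1],-c[2]]); return q[:2]/q[2]
E
python3 - <<'E'
from h import *
for n in('top','side'):
    snap(n,n+'1.png',s=1.25); m=imaging.camera_model(n); E=np.array(m['extrinsics']);print(m.keys(),m['K'],-E[:3,:3].T@E[:3,3],E[:3,:3])
s=observe();print(s['orientation'],s['position'],s['clock'])
E
```

```text
dict_keys(['K', 'extrinsics']) [[407.69380498   0.         319.38828948]
 [  0.         407.69380498 202.85428803]
 [  0.           0.           1.        ]] [0.42310759 0.04769631 1.07284821] [[-0.01832189 -0.9998196   0.00500724]
 [ 0.99451427 -0.01770837  0.10309116]
 [-0.10298389  0.0068686   0.99465931]]
dict_keys(['K', 'extrinsics']) [[441.2310448    0.         320.46215758]
 [  0.         441.2310448  208.32370792]
 [  0.           0.           1.        ]] [ 0.42404117 -0.93492511  0.89996843] [[ 0.9953687  -0.09586119  0.00719649]
 [ 0.05655438  0.6444737   0.76253213]
 [-0.07773519 -0.75859362  0.64691031]]
[[-4.93921818e-04 -9.19595671e-01  3.92865826e-01]
 [-1.38724877e-03  3.92866126e-01  9.19594629e-01]
 [-9.99998916e-01 -9.07947839e-05 -1.46975312e-03]] [0.24543568 0.57433565 0.25553608] 0.1
```

View pics/top1.png

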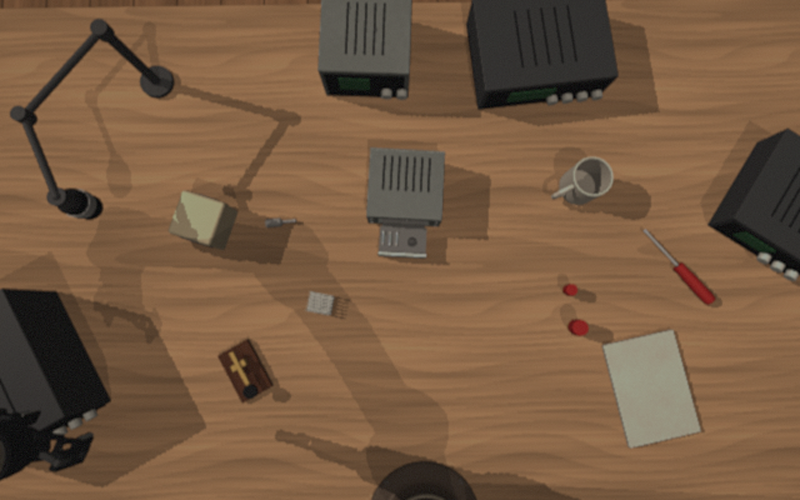

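View pics/side1.png

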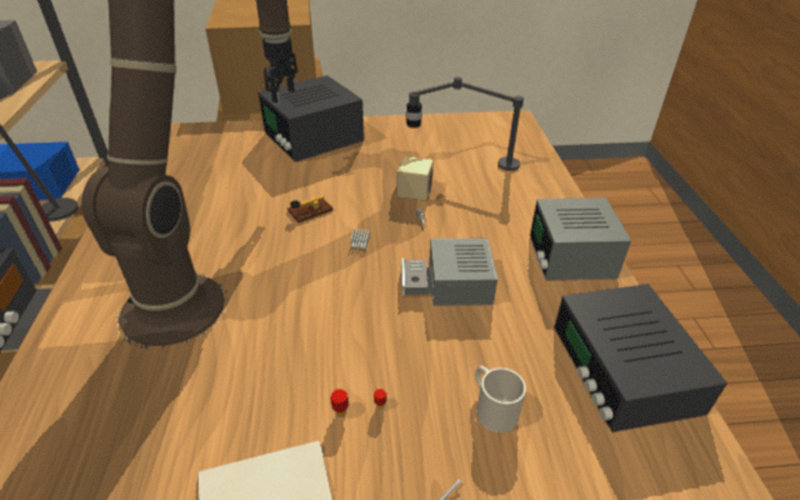

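The top view shows the small red cap at (570,290) and a larger one at (578,327). The tray, with its socket at (412,241), points toward the robot. I'll take enlarged crops.

```bash
python3 - <<'E'
from h import *
a=imaging.camera('top');b=imaging.camera('side')
def c(im,x,y,w,h,s): return cv2.resize(im[y:y+h,x:x+w],None,fx=s,fy=s,interpolation=cv2.INTER_CUBIC)
# top: bay crop (285,115)-(365,215); caps crop (440,215)-(490,275); side
p1=c(a,285,115,80,100,5); p2=c(a,435,215,50,60,5)
p3=c(b,255,300,60,40,5);
o=np.zeros((500,800,3),np.uint8);o[:500,:400]=p1;o[:300,400:650]=p2;o[300:500,400:700]=p3
cv2.imwrite('pics/crop1.png',o[:,:,::-1])
for n,im in(('top',a),('side',b)):
    q=im.astype(int); m=((q[:,:,0]>120)&(q[:,:,1]<60)&(q[:,:,2]<60)).astype(np.uint8)
    k,_,st,ce=cv2.connectedComponentsWithStats(m)
    for i in range(1,k):
        if st[i,4]>20: print(n,st[i],ce[i],unproj(n,*ce[i],.042),unproj(n,*ce[i],.03))
E
```

```text
top [542 212  28  30 203] [555.79802956 226.66502463] [ 0.45852016 -0.55731415  0.042     ] [ 0.4589324  -0.56435702  0.03      ]
top [453 228   9   8  56] [457.23214286 231.39285714] [ 0.45111386 -0.30651505  0.042     ] [ 0.45143987 -0.31063839  0.03      ]
top [458 256  13  12 113] [464.25663717 261.79646018] [ 0.37471687 -0.32011338  0.042     ] [ 0.37415356 -0.32439502  0.03      ]
side [265 312  13  11 115] [270.84347826 317.2       ] [ 0.37461439 -0.30844945  0.042     ] [ 0.37392308 -0.29968723  0.03      ]
side [300 312   9   8  62] [303.67741935 315.46774194] [ 0.45098324 -0.31053812  0.042     ] [ 0.45136006 -0.30180512  0.03      ]
```

View pics/crop1.png

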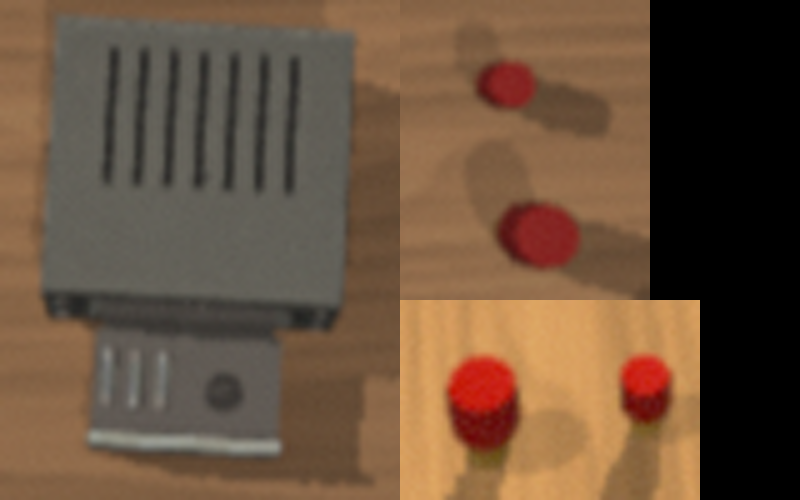

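The crop shows the small cap's head centre at about (508,83) and the socket mouth at (224,392). The plate's top edge runs (88,437)–(280,447), and the roof corners are (57,15), (353,35), (340,305), (45,295).

```bash
python3 - <<'E'
from h import *
f=lambda x,y:((x+.5)/5-.5+285,(y+.5)/5-.5+115)
for nm,p,z in(('sock',(224,392),.034),('pl',(88,445),.04),('pr',(280,455),.04),('pl2',(90,430),.04),('pr2',(281,441),.04),('r1',(57,15),.08),('r2',(353,35),.08),('r3',(340,305),.08),('r4',(45,295),.08)):
    print(nm,unproj('top',*f(*p),z).round(4))
E
```

```text
sock [0.5557 0.0143 0.034 ]
pl [0.5289 0.0844 0.04  ]
pr [ 0.5221 -0.0133  0.04  ]
pl2 [0.5366 0.0832 0.04  ]
pr2 [ 0.5292 -0.014   0.04  ]
r1 [0.7413 0.0954 0.08  ]
r2 [ 0.7286 -0.0525  0.08  ]
r3 [ 0.592  -0.0423  0.08  ]
r4 [0.5995 0.1031 0.08  ]
```

Emit:
jog_arm(steps="0.0854 0.05 -0.03 0.03 0 0 5; 0.0854 0.05 -0.03 0 0 0 6; 0.0854 0.05 -0.03 0 0 0 6; 0.0854 0.04 -0.04 0 0 0 5; 0.0854 0 -0.06 0 0 0 0; 0.0854 0 -0.06 0 0 0 0")

```text
clock: 0.95
position: [0.4351, 0.3222, 0.2826]
orientation: [[-0.002, -1.0, -0.002], [-0.003, -0.002, 1.0], [-1.0, 0.002, -0.003]]
wrist_force: [0.5, 0.4, -0.3]
grip_width: 0.0853
```

Emit:
jog_arm(steps="0.0854 0.016 -0.06 0 0 0 0; 0.0854 0 -0.06 0 0 0 0; 0.0854 0 -0.06 0 0 0 0; 0.0854 0 -0.06 0 0 0 0; 0.0854 0 -0.06 0 0 0 0; 0.0854 0 -0.06 0 0 0 0; 0.0854 0 -0.06 0 0 0 0; 0.0854 0 -0.06 0 0 0 0; 0.0854 0 -0.06 -0.05 0 0 0; 0.0854 0 -0.06 -0.05 0 0 0")

```text
clock: 2.2
position: [0.4502, -0.2705, 0.2059]
orientation: [[0.011, -1.0, -0.002], [-0.004, -0.002, 1.0], [-1.0, -0.011, -0.004]]
wrist_force: [1.9, 0.6, 0.4]
grip_width: 0.0853
```

Emit:
jog_arm(steps="0.0854 0.001 -0.037 -0.05 0 0 0; 0.05 0 0 -0.045 0 0 0; 0.05 0 0 0 0 0 0")

```text
clock: 2.58
position: [0.4485, -0.3118, 0.1069]
orientation: [[0.007, -1.0, 0.004], [-0.005, 0.004, 1.0], [-1.0, -0.007, -0.005]]
wrist_force: [-0.1, 0.2, 0.2]
grip_width: 0.0516
```

```bash
python3 - <<'E'
from h import *
s=observe();print(s['position'],s['orientation'].round(3),s['grip_width'])
a=imaging.camera('top');b=imaging.camera('side')
def c(im,x,y,w,h,s): return cv2.resize(im[y:y+h,x:x+w],None,fx=s,fy=s,interpolation=cv2.INTER_CUBIC)
o=np.hstack([c(a,420,190,80,100,5),c(b,265,250,80,100,5)])
cv2.imwrite('pics/crop2.png',o[:,:,::-1])
E
```

```text
[ 0.44849211 -0.3117692   0.10685451] [[ 0.007 -1.     0.004]
 [-0.005  0.004  1.   ]
 [-1.    -0.007 -0.005]] 0.05155642749166176
```

View pics/crop2.png

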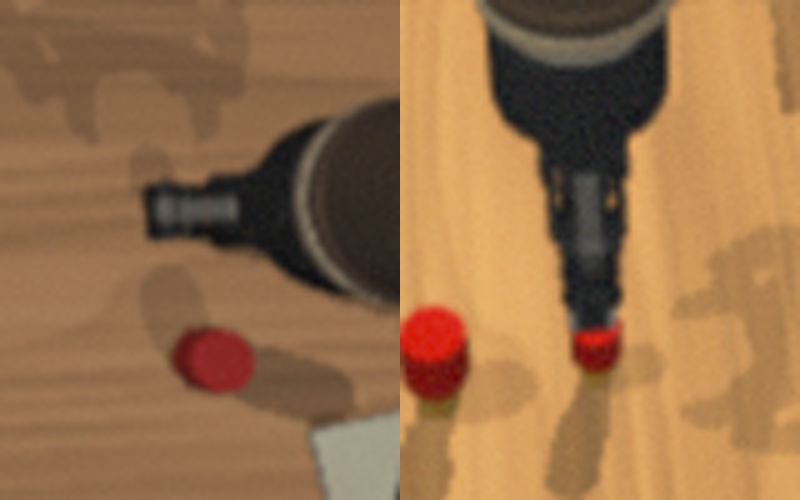

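Side view: the fingers (col 594) are over the small cap (col 597), as computed. Descending.

Emit:
jog_arm(steps="0.05 0.002 0.004 -0.03 0.3 0.4 0; 0.05 0 0 -0.025 0 0 0; 0.05 0 0 0 0 0 0")

```text
clock: 3.05
position: [0.4584, -0.3094, 0.0623]
orientation: [[0.018, -1.0, 0.0], [-0.007, 0.0, 1.0], [-1.0, -0.018, -0.007]]
wrist_force: [0.6, 0.6, 0.9]
grip_width: 0.0499
```

Emit:
jog_arm(steps="0.05 -0.007 0.002 -0.005 0.4 1 0; 0.05 0 0 0 0 0 0; 0.05 0 0 0 0 0 0")

```text
clock: 3.42
position: [0.4536, -0.3081, 0.0618]
orientation: [[0.006, -1.0, -0.001], [-0.002, -0.001, 1.0], [-1.0, -0.006, -0.002]]
wrist_force: [0.0, -1.0, -0.5]
grip_width: 0.0497
```

Emit:
jog_arm(steps="0.05 -0.003 0.0005 -0.015 0.1 0.4 0; 0.05 0 0 0 0 0 0; 0.05 0 0 0 0 0 0")

```text
clock: 3.8
position: [0.4505, -0.3076, 0.046]
orientation: [[-0.002, -1.0, -0.001], [-0.0, -0.001, 1.0], [-1.0, 0.002, -0.0]]
wrist_force: [-0.9, -0.4, 1.4]
grip_width: 0.0499
```

Emit:
jog_arm(steps="0.03 0 0 0.002 0 0 0; 0.015 0 0 0 0 0 0; 0.01 0 0 0 0 0 0; 0.01 0 0 0 0 0 0; 0.01 0 0 0 0 0 0; 0.01 0 0 0 0 0 0", newtons=30)

```text
clock: 4.55
position: [0.4506, -0.3077, 0.0484]
orientation: [[-0.001, -1.0, -0.001], [-0.0, -0.001, 1.0], [-1.0, 0.001, -0.0]]
wrist_force: [-0.6, -0.7, -0.2]
grip_width: 0.0217
```

Emit:
jog_arm(steps="0.01 0 0 0.04 0 0 0; 0.01 0 0 0.05 0 0 0; 0.01 0.02 0.05 0 0 0 -2; 0.01 0.02 0.05 0 0 0 -2; 0.01 0.02 0.05 0 0 0 0; 0.01 0.02 0.05 0 0 0 0; 0.01 0.02 0.05 0 0 0 0; 0.01 0 0.03 0 0 0 0; 0.01 0 0 0 0 0 0; 0.01 0 0 0 0 0 0")

```text
clock: 5.8
position: [0.5519, -0.0198, 0.1417]
orientation: [[0.001, -0.997, 0.074], [-0.001, 0.074, 0.997], [-1.0, -0.001, -0.001]]
wrist_force: [-0.5, -0.3, 0.3]
grip_width: 0.0219
```

Emit:
jog_arm(steps="0.01 0.003 0.034 -0.02 0 0 0; 0.01 0 0 -0.026 0 0 0; 0.01 0 0 0 0 0 0; 0.01 0 0 0 0 0 0")

```text
clock: 6.3
position: [0.5558, 0.0087, 0.0964]
orientation: [[0.003, -0.997, 0.083], [-0.002, 0.083, 0.997], [-1.0, -0.004, -0.002]]
wrist_force: [0.5, -0.4, -0.1]
grip_width: 0.0218
```

```bash
python3 - <<'E'
from h import *
s=observe();print(s['position'],s['orientation'].round(3),s['grip_width'])
a=imaging.camera('top');b=imaging.camera('side')
def c(im,x,y,w,h,s): return cv2.resize(im[y:y+h,x:x+w],None,fx=s,fy=s,interpolation=cv2.INTER_CUBIC)
o=np.hstack([c(a,300,150,50,60,8),c(b,305,185,50,60,8)])
cv2.imwrite('pics/crop3.png',o[:,:,::-1])
for nm,z in(('sock',.034),('shankend',.0466),('headund',.0646),('headtop',.0886)):
  p=[.555,.014,z] if nm=='sock' else [s['position'][0],s['position'][1],z]
  q=proj('side',np.array(p)); print(nm,(q-[305,185]+.5)*8+[400,0])
E
```

```text
[0.55579114 0.00870186 0.09638554] [[ 0.003 -0.997  0.083]
 [-0.002  0.083  0.997]
 [-1.    -0.004 -0.002]] 0.021842635633181652
sock [618.4042916  303.75750795]
shankend [623.09151552 287.60151806]
headund [624.3296351  250.23844305]
headtop [626.01631652 199.33899415]
```

View pics/crop3.png

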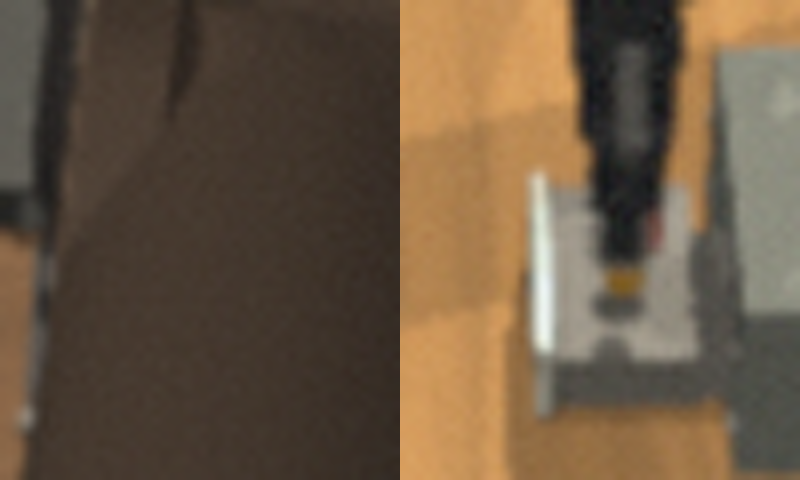

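The side crop shows the shank centred at (625,280) and the hole centred at (618,304), where I computed it. So the socket estimate holds, and the cap needs about −1.5 mm in x and +5 mm in y.

Emit:
jog_arm(steps="0.01 -0.0015 0.0053 0 0.1 0.2 0; 0.01 0 0 0 0 0 0; 0.01 0 0 0 0 0 0")

```text
clock: 6.78
position: [0.555, 0.0142, 0.0981]
orientation: [[0.003, -0.996, 0.084], [0.0, 0.084, 0.996], [-1.0, -0.002, 0.0]]
wrist_force: [0.1, -0.7, -0.0]
grip_width: 0.0216
```

Emit:
jog_arm(steps="0.01 -0.0005 0 -0.008 0 0.2 0; 0.01 0 0 -0.004 0 0 0; 0.01 0 0 0 0 0 0; 0.01 0 0 0 0 0 0")

```text
clock: 7.28
position: [0.5542, 0.0142, 0.0849]
orientation: [[-0.002, -0.996, 0.084], [0.0, 0.084, 0.996], [-1.0, 0.002, -0.0]]
wrist_force: [0.0, -1.0, -1.2]
grip_width: 0.0214
```

Emit:
jog_arm(steps="0.01 0 0 -0.004 0 0 0; 0.01 0 0 0 0 0 0; 0.01 0 0 -0.002 0 0 0; 0.01 0 0 0 0 0 0")

```text
clock: 7.78
position: [0.5543, 0.0142, 0.0786]
orientation: [[-0.002, -0.996, 0.084], [0.0, 0.084, 0.996], [-1.0, 0.002, -0.0]]
wrist_force: [0.2, -0.6, -0.6]
grip_width: 0.0217
```

Emit:
jog_arm(steps="0.01 0 0 -0.004 0 0 0; 0.01 0 0 -0.004 0 0 0; 0.01 0 0 -0.002 0 0 0; 0.01 0 0 0 0 0 0")

```text
clock: 8.28
position: [0.5543, 0.0142, 0.0678]
orientation: [[-0.002, -0.996, 0.084], [0.0, 0.084, 0.996], [-1.0, 0.002, -0.0]]
wrist_force: [-0.3, -0.2, -0.7]
grip_width: 0.0219
```

Emit:
jog_arm(steps="0.01 0 0 -0.0025 0 0 0; 0.01 0 0 0 0 0 0; 0.01 0 0 -0.001 0 0 0; 0.01 0 0 0 0 0 0")

```text
clock: 8.78
position: [0.5545, 0.0141, 0.0643]
orientation: [[-0.001, -0.996, 0.084], [0.0, 0.084, 0.996], [-1.0, 0.001, 0.0]]
wrist_force: [0.1, 0.2, 0.4]
grip_width: 0.022
```

Emit:
jog_arm(steps="0.05 0 0 0 0 0 0; 0.05 0 0 0 0 0 0; 0.05 0 0 0 0 0 0; 0.05 0 0 0 0 0 0; 0.05 0 0 0.03 0 0 0; 0.05 0 0 0.04 0 0 0; 0.05 -0.04 0 0.02 0 0 0; 0.02 -0.05 0 0 0 0 0; 0 -0.02 0 0 0 0 0; 0 0 0 0 0 0 0")

```text
clock: 10.02
position: [0.4416, 0.0141, 0.1568]
orientation: [[-0.0, -0.996, 0.084], [0.001, 0.084, 0.996], [-1.0, 0.001, 0.001]]
wrist_force: [-0.0, 0.1, 0.8]
grip_width: 0.0001
```

```bash
python3 - <<'E'
from h import *
s=observe();print(s['position'],s['orientation'].round(3),s['grip_width'])
a=imaging.camera('top');b=imaging.camera('side')
def c(im,x,y,w,h,s): return cv2.resize(im[y:y+h,x:x+w],None,fx=s,fy=s,interpolation=cv2.INTER_CUBIC)
o=np.hstack([c(a,295,150,60,75,6),c(b,295,170,60,75,6)])
cv2.imwrite('pics/crop4.png',o[:,:,::-1])
for z in(.034,.058): print((proj('side',np.array([.555,.014,z]))-[295,170]+.5)*6+[360,0])
E
```

```text
[0.4416355  0.01414467 0.15675251] [[-0.    -0.996  0.084]
 [ 0.001  0.084  0.996]
 [-1.     0.001  0.001]] 0.00013921735330406717
[583.8032187  317.81813096]
[584.99052961 280.84378985]
```

View pics/crop4.png

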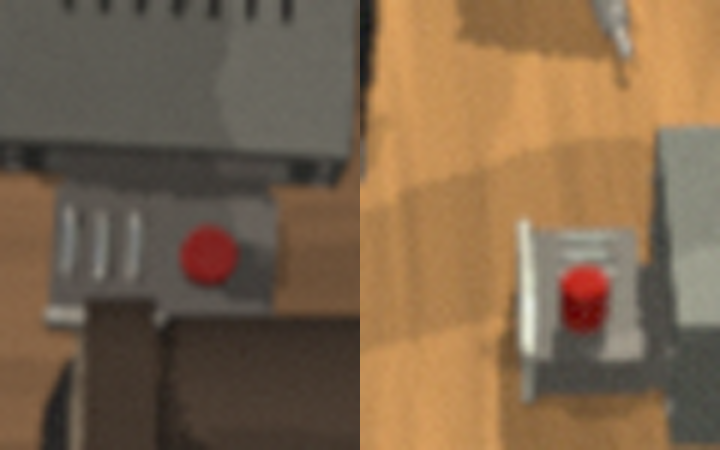

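The cap sits in the socket: its head top is at (585,282) and the prediction for fully seated was (585,281). Next I bring the closed fingers in front of the plate.

Emit:
jog_arm(steps="0 0.02 0.024 -0.04 0 0 0; 0 0.018 0 -0.04 0 0 0; 0 0 0 -0.02 0 0 0; 0 0 0 0 0 0 0; 0 0 0 0 0 0 0")

```text
clock: 10.75
position: [0.4895, 0.0393, 0.0539]
orientation: [[0.007, -0.996, 0.083], [0.0, 0.083, 0.997], [-1.0, -0.006, 0.001]]
wrist_force: [-0.1, 0.5, 0.4]
grip_width: 0.0003
```

Emit:
jog_arm(steps="0 0.005 -0.001 -0.008 0 0.4 0; 0 0.006 0 0 0 0 0; 0 0.003 0 0 0 0 0; 0 0 0 0 0 0 0")

```text
clock: 11.25
position: [0.5065, 0.0384, 0.0477]
orientation: [[0.004, -0.996, 0.084], [0.001, 0.084, 0.997], [-1.0, -0.003, 0.002]]
wrist_force: [0.3, -0.2, -0.1]
grip_width: -0.0001
```

Emit:
jog_arm(steps="0 0.003 0 -0.002 0 0.2 0; 0 0.003 0 0 0 0 0; 0 0 0 0 0 0 0")

```text
clock: 11.62
position: [0.5128, 0.0385, 0.0458]
orientation: [[0.0, -0.997, 0.083], [0.002, 0.083, 0.997], [-1.0, 0.0, 0.002]]
wrist_force: [-1.1, -0.0, -0.3]
grip_width: -0.0002
```

Emit:
jog_arm(steps="0 0.003 0 0 0 0 0; 0 0.003 0 0 0 0 0; 0 0 0 0 0 0 0")

```text
clock: 12.0
position: [0.5179, 0.0385, 0.0455]
orientation: [[-0.003, -0.997, 0.083], [0.002, 0.083, 0.997], [-1.0, 0.003, 0.002]]
wrist_force: [-1.5, 0.8, 1.2]
grip_width: -0.0001
```

Emit:
jog_arm(steps="0 0.004 -0.0003 0 0 0 0; 0 0.004 -0.0003 0 0 0 0; 0 0.004 -0.0003 0 0 0 0; 0 0 0 0 0 0 0")

```text
clock: 12.5
position: [0.5295, 0.0377, 0.0453]
orientation: [[-0.005, -0.997, 0.083], [0.002, 0.083, 0.997], [-1.0, 0.005, 0.002]]
wrist_force: [-3.2, 0.7, 2.3]
grip_width: 0.0001
```

Emit:
jog_arm(steps="0 0.004 -0.0003 0 0 0 0; 0 0.003 -0.0003 0 0 0 0; 0 0.003 -0.0003 0 0 -0.3 0; 0 0 0 0 0 0 0")

```text
clock: 13.0
position: [0.5396, 0.037, 0.0452]
orientation: [[-0.001, -0.997, 0.083], [0.002, 0.083, 0.997], [-1.0, 0.001, 0.002]]
wrist_force: [-2.7, -0.4, 2.4]
grip_width: -0.0001
```

Emit:
jog_arm(steps="0 0.003 -0.0003 0 0 0 0; 0 0.002 -0.0002 0 0 0 0; 0 0.002 -0.0002 0 0 0 0; 0 0 0 0 0 0 0")

```text
clock: 13.5
position: [0.5467, 0.0365, 0.0451]
orientation: [[-0.001, -0.997, 0.083], [0.003, 0.083, 0.997], [-1.0, 0.002, 0.002]]
wrist_force: [-4.3, 0.8, 3.4]
grip_width: 0.0003
```

Emit:
jog_arm(steps="0 0.0015 -0.0001 0 0 0 0; 0 0.0015 -0.0001 0 0 0 0; 0 0 0 0 0 0 0")

```text
clock: 13.88
position: [0.5498, 0.0363, 0.0451]
orientation: [[-0.002, -0.997, 0.083], [0.003, 0.083, 0.997], [-1.0, 0.002, 0.002]]
wrist_force: [-3.9, 0.2, 2.2]
grip_width: 0.0
```

Emit:
jog_arm(steps="0 0.0015 -0.0001 0 0 0 0; 0 0.001 -0.0001 0 0 0 0; 0 0 0 0 0 0 0")

```text
clock: 14.25
position: [0.5523, 0.0361, 0.0451]
orientation: [[-0.002, -0.997, 0.083], [0.003, 0.083, 0.997], [-1.0, 0.002, 0.002]]
wrist_force: [-4.6, 1.5, 2.5]
grip_width: 0.0002
```

Emit:
jog_arm(steps="0 0.0015 -0.0001 0 0 0 0; 0 0.001 -0.0001 0 0 0 0; 0 0 0 0 0 0 0")

```text
clock: 14.62
position: [0.5547, 0.0359, 0.0451]
orientation: [[-0.002, -0.997, 0.083], [0.003, 0.083, 0.997], [-1.0, 0.003, 0.002]]
wrist_force: [-4.0, 1.3, 2.2]
grip_width: -0.0
```

Emit:
jog_arm(steps="0 0.0015 -0.0001 0 0 0 0; 0 0.001 -0.0001 0 0 0 0; 0 0 0 0 0 0 0")

```text
clock: 15.0
position: [0.5569, 0.0358, 0.0451]
orientation: [[-0.003, -0.997, 0.083], [0.003, 0.083, 0.997], [-1.0, 0.003, 0.003]]
wrist_force: [-3.6, 0.6, 4.2]
grip_width: -0.0
```

Emit:
jog_arm(steps="0 0.001 -0.0001 0 0 0 0; 0 0.001 -0.0001 0 0 0 0; 0 0 0 0 0 0 0")

```text
clock: 15.38
position: [0.5585, 0.0356, 0.0451]
orientation: [[-0.004, -0.997, 0.082], [0.003, 0.082, 0.997], [-1.0, 0.004, 0.003]]
wrist_force: [-5.2, 0.9, 3.6]
grip_width: 0.0003
```

Emit:
jog_arm(steps="0 0.001 -0.0001 0 0 0 0; 0 0.001 -0.0001 0 0 0 0; 0 0 0 0 0 0 0")

```text
clock: 15.75
position: [0.5601, 0.0355, 0.0451]
orientation: [[-0.004, -0.997, 0.082], [0.003, 0.082, 0.997], [-1.0, 0.005, 0.003]]
wrist_force: [-5.1, 1.4, 2.5]
grip_width: 0.0002
```

Emit:
jog_arm(steps="0 0.001 -0.0001 0 0 0 0; 0 0.001 -0.0001 0 0 0 0; 0 0 0 0 0 0 0")

```text
clock: 16.12
position: [0.5616, 0.0354, 0.0451]
orientation: [[-0.005, -0.997, 0.082], [0.003, 0.082, 0.997], [-1.0, 0.006, 0.003]]
wrist_force: [-4.6, 1.0, 3.9]
grip_width: 0.0003
```

Emit:
jog_arm(steps="0 0.001 -0.0001 0 0 0 0; 0 0.001 -0.0001 0 0 -0.3 0; 0 0 0 0 0 0 0")

```text
clock: 16.5
position: [0.5632, 0.0353, 0.045]
orientation: [[-0.001, -0.997, 0.082], [0.003, 0.082, 0.997], [-1.0, 0.001, 0.003]]
wrist_force: [-4.6, 1.1, 3.3]
grip_width: 0.0004
```

Emit:
jog_arm(steps="0 0.001 -0.0001 0 0 0 0; 0 0.001 -0.0001 0 0 0 0; 0 0 0 0 0 0 0")

```text
clock: 16.88
position: [0.5646, 0.0352, 0.045]
orientation: [[-0.002, -0.997, 0.082], [0.004, 0.082, 0.997], [-1.0, 0.002, 0.003]]
wrist_force: [-4.7, 0.6, 3.2]
grip_width: -0.0002
```

Emit:
jog_arm(steps="0 0.001 -0.0001 0 0 0 0; 0 0.001 -0.0001 0 0 0 0; 0 0 0 0 0 0 0")

```text
clock: 17.25
position: [0.5648, 0.0352, 0.0449]
orientation: [[-0.006, -0.997, 0.082], [0.004, 0.082, 0.997], [-1.0, 0.006, 0.004]]
wrist_force: [-5.3, 0.7, 3.8]
grip_width: 0.0002
```

Emit:
jog_arm(steps="0 0.0012 -0.0001 0 0 -0.3 0; 0 0.001 -0.0001 0 0 0 0; 0 0 0 0 0 0 0")

```text
clock: 17.62
position: [0.5648, 0.0352, 0.0447]
orientation: [[-0.005, -0.997, 0.082], [0.005, 0.082, 0.997], [-1.0, 0.005, 0.004]]
wrist_force: [-5.5, 1.8, 4.9]
grip_width: 0.0
```

Forward motion has stalled at x = 0.5648, which could be the buffer. Each row re-bases, so I'll read the force straight after single, larger increments.

Emit:
jog_arm(steps="0 0.002 -0.0001 0 0 -0.2 0")

```text
clock: 17.75
position: [0.5657, 0.0351, 0.0446]
orientation: [[-0.004, -0.997, 0.082], [0.005, 0.082, 0.997], [-1.0, 0.004, 0.005]]
wrist_force: [-10.0, 1.8, 7.9]
grip_width: -0.0003
```

Emit:
jog_arm(steps="0 0.0023 -0.0001 0.0006 0 0 0")

```text
clock: 17.88
position: [0.566, 0.0351, 0.0447]
orientation: [[-0.008, -0.997, 0.082], [0.005, 0.082, 0.997], [-1.0, 0.008, 0.004]]
wrist_force: [-10.7, 1.3, 4.5]
grip_width: 0.0
```

Emit:
jog_arm(steps="0 0.0027 -0.0001 0.0004 0 0 0")

```text
clock: 18.0
position: [0.5664, 0.0351, 0.0446]
orientation: [[-0.013, -0.997, 0.082], [0.005, 0.081, 0.997], [-1.0, 0.013, 0.004]]
wrist_force: [-13.2, 0.3, 9.4]
grip_width: 0.0003
```

About 13 N was reached on the buffer. Backing off.

Emit:
jog_arm(steps="0 -0.002 0 0 0 0 0; 0 -0.003 0 0 0 0 0; 0 -0.003 0 0 0 0 0; 0 -0.003 0 0 0 0 0; 0 0 0 0 0 0 0")

```text
clock: 18.62
position: [0.5574, 0.0346, 0.0451]
orientation: [[-0.007, -0.997, 0.082], [0.005, 0.082, 0.997], [-1.0, 0.008, 0.004]]
wrist_force: [-0.3, -0.7, 0.8]
grip_width: 0.0003
```

The force is zero 9 mm back, so the tray seems to hold. I'll withdraw and look.

Emit:
jog_arm(steps="0 -0.01 0 0 0 0 0; 0 -0.03 0 0 0 0 0; 0 -0.04 0 0 0 0 0; 0 -0.03 0 0.05 0 0 0; 0 0 0 0.03 0 0 0; 0 0 0 0 0 0 0; 0 0 0 0 0 0 0")

```text
clock: 19.5
position: [0.441, 0.034, 0.1257]
orientation: [[-0.008, -0.997, 0.082], [0.005, 0.082, 0.997], [-1.0, 0.008, 0.004]]
wrist_force: [-0.3, 0.4, 0.9]
grip_width: -0.0002
```

```bash
python3 - <<'E'
from h import *
s=observe();print(s['position'],s['wrist_force'].round(1))
a=imaging.camera('top');b=imaging.camera('side')
def c(im,x,y,w,h,s): return cv2.resize(im[y:y+h,x:x+w],None,fx=s,fy=s,interpolation=cv2.INTER_CUBIC)
o=np.hstack([c(a,295,150,60,75,6),c(b,295,170,60,75,6)])
cv2.imwrite('pics/crop5.png',o[:,:,::-1])
E
```

```text
[0.44103736 0.03396693 0.12568617] [-0.3  0.4  0.9]
```

View pics/crop5.png

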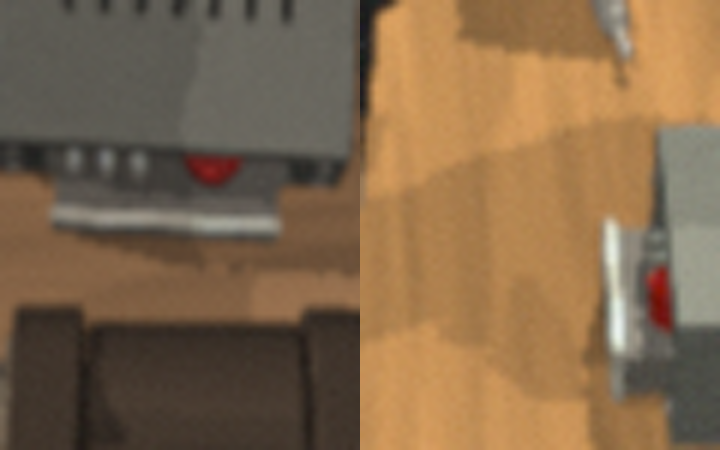

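The plate has moved in by about 40 mm (top-view row 318 → 220) and stays there. The cap is still standing and the robot is clear.

```bash
python3 -c "
from h import *
print(r.hand_in())"
```

```text
the job is handed in; nothing more can be done
None
```

The fuse cap is plugged into the tray socket and the tray is latched in. I handed the job in at about 19.5 s on the robot clock; hand-in gives no verdict.

- **Cap:** I gripped the smaller red cap by its head and lowered it into the socket with no force spikes. After I let go, the side view showed its head top within about 1 mm of where it should be when fully seated.
- **Tray:** I pushed the front plate in with closed fingers until the buffer was felt, then backed off. The last reading was 13.2 N along the push and about 16 N in all, counting upward friction. That is above the 12 N suggested but under the 18 N limit. Forces were only read at the end of each move, so a brief higher peak between readings can't be ruled out.
- **Last check:** About 1.5 s after the push ended, with the robot clear, the pictures put the tray about 40 mm in and holding. The cap looked upright, though its head was partly hidden under the housing.
- **Bystanders:** I felt no contact with the speaker cube, mug, phone plug or heatsink, but I did not measure their positions again.

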